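# Dock the specimen tray

### The job

Slide the loaded steel specimen tray along the counter, nose first, up over the sill of the docking deck and between its two guides, then press it gently but fully home against the stop block so that it holds the sprung pin in when you let go. Slide it rather than carry it, tipping the nose up only a little to cross the sill, so that it neither catches nor upsets the vial and pot standing in it; do not ram the stop, and leave the other things on the counter alone.

Things in the scene. Friction and masses are not known exactly. Their poses are not given: they have to be found in the camera images.
- tray_center (a point): Open steel tray 160 mm long (x, + is the nose) x 100 wide, rim 32 mm above its underside, 0.35 to 0.6 kg, load 0.12 kg, on two slippery plastic runners 10 mm high, upturned at 25 degrees over the front 20 mm. Pushed level by the grip, the noses catch on the 6 mm sill (over 15 N): tip the nose up by 3 to 5 degrees there. The point is 16 mm above the underside, mid-length; z up.
- tray_grip (a point): Grasping point of the tray's upright black grip at its tail: a bar 14 mm wide (tray y) x 26 long (tray x), top 82 mm above the underside. The point is 65 mm above the underside, 62 mm behind the tray centre; axes as the tray's. Hold it by the 14 mm width from above, firmly (40 N), so that the tray tilts with the hand; the fingertips clear the rim. On the deck the grip stands 6 mm higher.
- tray_nose (a point): Middle of the tray's front wall face, 80 mm ahead of the tray's centre and 21 mm above the underside; axes as the tray's.
- dock: Fixed steel docking deck, 6 mm high, 300 long (x) x 170 mm wide. Origin: middle of its blunt front edge (the sill), on the counter; x is the way the tray slides in, z up. Guide bars, tops 30 mm above the counter: inner faces at y = +-53.5 mm from x = 45 to 205 mm, flaring by about 12 mm a side towards the sill. A white housing, 101 mm high, closes the deck from x = 234 mm.
- sill (a point): Middle of the top edge of the sill, 6 mm above the counter; axes as the dock's.
- stoprail: Fixed rail on the deck at dock x = 206 mm carrying the grey stop block (70 mm wide, top 44 mm up). The block is clamped at an unmeasured place: its face is at dock x = 178 to 203 mm; feel for it at about 10 mm/s. A brass pin (10 mm, 29 mm up) stands 6 mm out of the face and yields at 0.4 to 0.7 N; then the block is rigid. Seat the tray on the face with 2 N or more; over 25 N does damage.
- vial_center (a point): Centre of the amber glass vial standing in the tray, 28 mm diameter, 72 mm high, 70 g; must stay upright in the tray, and topples if the tray is jerked or tipped quickly (tip it over a second or two).
- pot_center (a point): Middle (18 mm up) of the clear specimen pot with a white lid standing in the tray, 38 mm diameter, 37 mm high, 50 g; must stay upright in the tray.
- tissues: Small white carton, 85 x 130 x 60 mm, a bystander; origin under its centre.
- jar: Glass jar, 80 mm diameter, 110 mm high, a bystander; origin under its centre.
- dish: Steel bowl, 110 mm diameter, 40 mm high, a bystander; origin under its centre.
Mind the look-alikes: they are no part of the job. What is shaped like the part that bears tray_center but orange is not meant.

How it is judged:
By the outcome, as a careful person would: the job done as asked, in the order asked, and still so for the second after the job is handed in, with the robot touching nothing.
It also fails if it takes over 67 s, if anything falls off the work surface, if the arm or the gripper's body presses on something with over 40 N, if the wrist force passes 120 N, or if a joint passes its speed limit or range.

### The arm

A 6-joint arm with a two-finger parallel gripper is mounted at the origin on the work surface. World frame = base frame: x ahead of the robot, y to its left, z up, the work surface at z = 0. Lengths are in m, angles in rad, forces in N, time in s.
With the tool pointing down it reaches from about 0.275 to 0.875 m from the base axis. Payload 12.5 kg.
Tool frame: the origin (TCP) lies at the very end of the fingers, on their centre line; the grasp point (between the pads) lies 19 mm behind it; x points along the fingers, y is the direction in which the jaws open and shut, and the axes are right-handed (so a half turn about x gives the same grasp; the last joint's range is limited). The gripper opens to 85 mm and grips with 20 to 120 N. Pads are 22 mm wide; open, the fingers measure 114 mm over their backs; the gripper's body (76 mm by 85 mm) begins 54 mm behind the grasp point. The pads swing forward as they close: fully open they stand 13 mm farther back than shut.
Start: joints at [1.231, 0.351, 1.652, -0, 1.139, -0.085], TCP at [0.139, 0.532, 0.193] pointing down, gripper open.
Joint ranges: [-2.75, 2.75], [-0.79, 2.1], [0.01, 2.65], [-1.57, 4.71], [0.07, 3.14], [-2.87, 2.87]. Speed limits (rad/s): [2.22, 2.22, 2.79, 3.14, 3.14, 3.14].

### API

Orientations are given as a 3x3 rotation matrix whose columns are the frame's x, y, z axes.
In Python, from bench import manip gives the robot as it stands. Calls block until the motion is done:
- manip.move_ptp(position, orientation): joint-space move of the TCP to a pose.
- manip.move_l(position, attitude=None, max_speed=0.15): straight line of the TCP; attitude=None keeps the orientation; max_speed is the mean speed in m/s.
- manip.move_j(angles): joint-space move.
- manip.set_gripper(opening, effort=None): opening from 0.0 (shut) to 1.0 (fully open); effort is the grip in N (None keeps the last); returns when the fingers have stopped.
- manip.dwell(seconds).
- manip.inverse_kinematics(position, orientation): joint angles nearest the present ones, or None.
- manip.grab_frame(name): name is "scene" or "top" or "wrist"; returns (picture, depth): 384x512x3 uint8, red, green, blue; 384x512 float32, m along the optical axis (not along the pixel's ray), 0 where there is no reading.
- manip.get_calibration(name): a dict with "camera_matrix" (3x3 intrinsics, pixels), "k1" (the pictures are not rectified: a ray, as slopes to the right and down, at radius r is drawn at 1 + k1 r^2 times it, then the intrinsics apply), "R" (3x3) and "t" (3): a world point X has camera coordinates R X + t. Camera axes: x right, y down, z forward; pixel columns grow to the right and rows downward; lengths in m; the calibration is good to about 2 mm. A picture is of the moment at which its call begins: read the wrist's pose just before it. get_calibration takes no time and is no camera call; for the wrist camera it gives the pose at the moment of the call.
A pose or a line that the arm cannot do raises manip.Unreachable and nothing moves.
- manip.sign_off(): hands the job in, once; it reports no verdict.
Trained networks look in the newest picture that a camera, given by its name, has taken for a name from the list of things; names that differ only in an ending like _2 or _b are one class to them, and where a whole thing is asked for, a point or a joint stands for the part that bears it (a point fixed in the world has none). Each returns a list of dicts, best first, with "confidence" (0 to 1); they miss things now and then, are a little off and sometimes report something else, mostly with a low value. They report only what shows in the picture. A call takes as long as a camera call. They do not tell look-alikes from the thing itself.
- manip.look_for(camera, name): "at" ([x, y, z] in m, in world coordinates, good to about 4 mm: the middle of the surface that is visible of it).
Readings, each from a call of its own:
- manip.current_time(): time.
- manip.current_qpos(): joint angles.
- manip.current_joint_vel(): joint speeds.
- manip.current_joint_torque(): joint torques, N m.
- manip.current_ee_pos(): TCP position.
- manip.current_tcp_rot(): TCP orientation.
- manip.current_force(): force on the tool from outside, world axes, zero at the start.
- manip.current_ft_torque(): the same for the moment, N m.
- manip.current_grip_width(): opening from 0.0 (shut) to 1.0 (fully open).
Only numpy, scipy, OpenCV 4.12 (cv2) and the standard library are available. Lean on these libraries where they do the work, as an engineer would, in place of code of your own. Each camera call takes 0.05 s, during which the arm holds its last target.

## Working session

There is one attempt and no reset: what is moved stays moved. The work goes in short steps, each a Python script; the robot and the scene stay as the last script left them, time stands still between calls to the robot, and variables do not carry over. Pictures are saved under pics/ and viewed, and the job is handed in when it is done.

```bash
ls; mkdir -p pics; python3 - <<'E'
from bench import manip
import cv2
for n in ("scene","top"):
    p,d=manip.grab_frame(n); cv2.imwrite(f"pics/{n}0.png",p[:,:,::-1])
    for k in ("tray_center","tray_grip","tray_nose","dock","sill","stoprail","vial_center","pot_center"):
        r=manip.look_for(n,k); print(n,k,[(round(q['confidence'],2),[round(float(v),4) for v in q['at']]) for q in r[:4]])
print(manip.current_time())
E
```

```text
pics
scene tray_center [(0.8, [0.5206, -0.2154, 0.018]), (0.79, [0.3707, -0.408, 0.0128]), (0.77, [0.5956, -0.4297, 0.0186]), (0.71, [0.3237, -0.1714, 0.0178])]
scene tray_grip [(0.95, [0.5168, -0.6461, 0.0192]), (0.78, [0.3676, -0.404, 0.0172]), (0.77, [0.3287, -0.1686, 0.0126]), (0.75, [0.5992, -0.4278, 0.0171])]
scene tray_nose [(0.92, [0.3234, -0.169, 0.0134]), (0.77, [0.3725, -0.4049, 0.0126]), (0.73, [0.5171, -0.6468, 0.0167]), (0.62, [0.5498, -0.1569, 0.0444])]
scene dock [(0.63, [0.5222, 0.2096, 0.0226])]
scene sill [(0.68, [0.5227, 0.2075, 0.0274])]
scene stoprail [(0.86, [0.5066, 0.2111, 0.045])]
scene vial_center [(0.49, [0.5086, -0.184, 0.057])]
scene pot_center [(0.6, [0.5466, -0.1557, 0.0442])]
top tray_center [(0.96, [0.3294, -0.1633, 0.0159]), (0.95, [0.5142, -0.2164, 0.017]), (0.92, [0.3681, -0.4152, 0.0169]), (0.87, [0.5994, -0.4212, 0.012])]
top tray_grip [(0.98, [0.3296, -0.1646, 0.0098]), (0.85, [0.5959, -0.4181, 0.0142]), (0.59, [0.5241, -0.6395, 0.0099]), (0.41, [0.7384, 0.2139, 0.0206])]
top tray_nose [(0.87, [0.5232, -0.6388, 0.0158]), (0.81, [0.3271, -0.1635, 0.0145]), (0.64, [0.5103, -0.2111, 0.0147]), (0.59, [0.5985, -0.4227, 0.0114])]
top dock [(0.88, [0.4994, 0.1757, 0.0074]), (0.21, [0.7237, -0.2201, 0.0592])]
top sill []
top stoprail [(0.56, [0.4953, 0.2067, 0.0349])]
top vial_center [(0.53, [0.4955, 0.2037, 0.0353]), (0.4, [0.4997, -0.1938, 0.0669])]
top pot_center [(0.55, [0.5155, -0.2133, 0.0145]), (0.54, [0.5429, -0.1635, 0.0476])]
0.9
```

View pics/scene0.png

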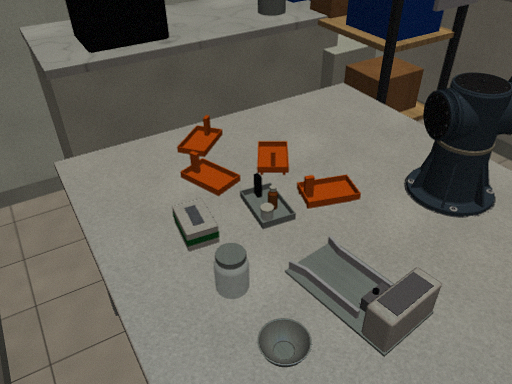

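View pics/top0.png

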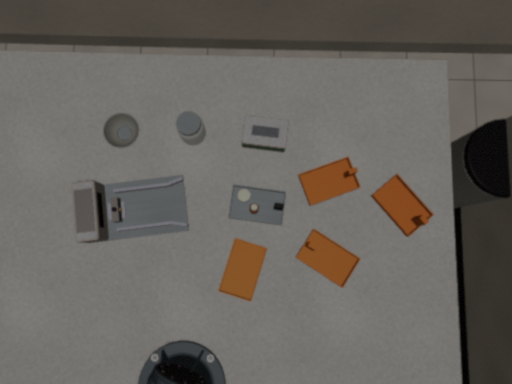

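The scene view shows the grey tray at about (267,204), with its black grip at (258,185) at the far, −y end. The dock's sill faces the tray. The top view shows the tray at (257,205), its grip at (278,206), the sill edge at (187,207), the housing at (88,210) and the block at (117,209). The orange trays are look-alikes. Next I'll get exact geometry from depth.

```bash
cat > h.py <<'E'
from bench import manip
import numpy as np, cv2
def cloud(n):
    c=manip.get_calibration(n); p,d=manip.grab_frame(n)
    K=np.array(c['camera_matrix'],float); k1=c['k1']
    v,u=np.mgrid[0:384,0:512]
    pts=np.stack([u,v],-1).reshape(-1,1,2).astype(float)
    n_=cv2.undistortPoints(pts,K,np.array([k1,0,0,0.])).reshape(384,512,2)
    X=np.dstack([n_*d[...,None],d])
    W=(X-np.array(c['t']).ravel())@np.array(c['R'])
    W[d<=0]=np.nan
    return p,d,W
E
python3 - <<'E'
from h import *
p,d,W=cloud("top"); np.savez('top.npz',p=p,W=W)
x,y,z=W[...,0],W[...,1],W[...,2]
print("counter z", np.nanmedian(z[250:300,120:200]), "scale m/px",W[205,257]-W[205,256])
def box(lo,hi,z0,z1):
    return (x>lo[0])&(x<hi[0])&(y>lo[1])&(y<hi[1])&(z>z0)&(z<z1)
def rect(m,name):
    P=np.stack([x[m],y[m]],-1).astype(np.float32)
    r=cv2.minAreaRect(P); print(name,len(P),r)
    return P
rect(box((.43,-.32),(.60,-.10),.006,.045),"tray")
g=box((.43,-.33),(.60,-.22),.055,.11); rect(g,"grip"); print(np.nanmedian(W[g],0))
rect(box((.40,.0),(.65,.45),.004,.2),"dock all")
rect(box((.40,.2),(.65,.5),.085,.12),"housing")
P=rect(box((.40,.0),(.65,.25),.02,.040),"guides")
s=box((.40,.0),(.65,.3),.035,.06); rect(s,"block"); 
np.set_printoptions(precision=3,suppress=True,linewidth=200)
print(z[195:225:2,225:295:3]*1000//1)
E
```

```text
counter z -0.0002846756959270925 scale m/px [ 0.00211998 -0.00315886 -0.01965579]
tray 1613 ((0.5185941457748413, -0.21150553226470947), (0.21274566650390625, 0.16178350150585175), 89.39169311523438)
grip 56 ((0.5098497271537781, -0.2663114368915558), (0.025872856378555298, 0.015075331553816795), 83.12525177001953)
[ 0.50741289 -0.26506266  0.0809936 ]
dock all 5655 ((0.5247974395751953, 0.22500395774841309), (0.24958285689353943, 0.4496162533760071), 0.0010683676227927208)
housing 1503 ((0.4852302670478821, 0.27058306336402893), (0.17011593282222748, 0.06824980676174164), 7.930325984954834)
guides 611 ((0.499774694442749, 0.12760789692401886), (0.1608762890100479, 0.23917649686336517), 7.348720073699951)
block 349 ((0.4864579141139984, 0.160366028547287), (0.16920365393161774, 0.19515979290008545), 0.3646050691604614)
[[ 3. -3. 30.  7. 53. 47. 50. 48. 50. 15. 15. 13. 12. 17. 13. 13. 15. 17. 14. 12. 31. -6.  2. -4.]
 [ 3.  4. 30. 13. 11. 49. 50. 50. 45. 12. 15. 14. 11. 13. 14. 13. 14. 14. 13. 12.  0. -3.  5.  1.]
 [-2.  0. 34. 11. 11. 53. 54. 53. 14.  7. 13. 14. 14. 13. 11. 18. 13. 1
[... 516 characters left out ...]
.  3.]
 [-1.  2. 13.  8. 13. 14. 10. 10. 16. 68. 62. 10. 16.  9. 17. nan 12. 14. 12. 22.  4.  2. -4. -4.]
 [-1. 35. 10. 16. 13. 15. 10. 15. 11. 36. 27. 14. 11. 13. 14. 12. 15. 14. 15. 32. -1. -4. -1. -2.]
 [-2. 34. 12. 10.  8. 13. 12. 17. 12. 13. 16. 12. 19. 11.  6. 14. 12. 10. 15. 33.  2.  2. -1.  8.]
 [-3. 31. 31. 11. 15. 17. 13. 13. 12. 10. 17. 13. 14. 13. 17. 13.  9.  6. 15. 35. -1.  2.  4.  1.]
 [ 0.  2. -1. -4. 14. 31. 34. 31. 12. 11. 14. 15. 14. 14. 11.  8.  7. 12. 14. 31. -1. -5. -3.  0.]
 [ 2. -7. -4. -5.  2.  4. -1.  3.  2. 16. 28. 29. 33. 12. 10.  7. 14. 13. 11. -4.  6.  0.  0. -3.]
 [ 4.  0.  0.  0.  1.  1.  0.  0.  2.  1. -1.  6.  0. -1. 18. 28. 29. 33. 10. -7. -4.  1. -5.  2.]]
```

```bash
python3 - <<'E'
from h import *
f=np.load('top.npz');W=f['W'];p=f['p']
x,y=W[...,0],W[...,1]; z=cv2.medianBlur(np.nan_to_num(W[...,2]).astype(np.float32),3)
def comp(m,name):
    n,l,s,c=cv2.connectedComponentsWithStats(m.astype(np.uint8),connectivity=8)
    i=1+np.argmax(s[1:,4]); P=np.stack([x[l==i],y[l==i]],-1); P=P[np.isfinite(P).all(1)].astype(np.float32)
    print(name,len(P),cv2.minAreaRect(P)); return l==i
m=(x>.43)&(x<.6)&(y>-.32)&(y<-.1)
comp(m&(z>.007)&(z<.045),"tray")
comp(m&(z>.022)&(z<.04),"rim")
d=(x>.40)&(x<.62)&(y>-.03)&(y<.33)
comp(d&(z>.004)&(z<.2),"dock")
comp(d&(z>.085),"housing")
comp(d&(z>.022)&(z<.04)&(y<.21),"guide")
b=p.copy();b=cv2.resize(b[160:260,60:310],None,fx=3,fy=3,interpolation=cv2.INTER_CUBIC);cv2.imwrite('pics/c1.png',b[:,:,::-1])
# dock-frame profile
th=np.deg2rad(97.6);ux=np.array([np.cos(th),np.sin(th)]);uy=np.array([-ux[1],ux[0]])
D=np.stack([x,y],-1)-np.array([.4852,.2706])
a=D@ux+.267; l=D@uy
for a0 in range(-12,245,6):
    row=[]
    for l0 in range(-90,91,6):
        s=(np.abs(a*1000-a0)<3)&(np.abs(l*1000-l0)<3); row.append(f"{np.median(z[s])*1000:4.0f}" if s.any() else "   .")
    print(f"{a0:4d}","".join(row))
E
```

```text
tray 1587 ((0.5175806283950806, -0.20405903458595276), (0.16206172108650208, 0.10173821449279785), 83.24857330322266)
rim 11 ((0.500037431716919, -0.2810553312301636), (0.00974359642714262, 0.01007546205073595), 33.449031829833984)
dock 6128 ((0.5094616413116455, 0.15700581669807434), (0.1894376128911972, 0.2998591363430023), 7.2909674644470215)
housing 1501 ((0.48519548773765564, 0.27061861753463745), (0.17008599638938904, 0.0677836611866951), 7.5804572105407715)
guide 209 ((0.5661304593086243, 0.11451499909162521), (0.015213197097182274, 0.1937899887561798), 11.39062786102295)
 -12    0   0   1   0  -1  -0  -1  -2  -1  -1  -0   1   1  -2  -2  -1  -0  -0   1  -1  -1  -0  -0  -0   1   0  -0   1  -2  -1  -2
  -6    1  -2  -2  -1  -1   0  -1  -0  -1  -1   1   1   1  -1  -1  -0  -1  -0  -1  -1  -2  -0  -0  -0  -1  -1  -1   1  -1   0   1
   0   -0  -2  -2  -2  -0   1  -1   0   0   1   0   1   1  -1  -0  -0  -1  -1   0   0   0   2   0  -0  -0   1   1   2   2   1   1
   6    0   3   5  23   8   6   6   6   6   5   5   5   4   6   5   5   5   5   6   6   5   5   5   4   5   5  25   9   6   
[... 4375 characters left out ...]
43  43  42  13   5   4   .   8   7   5   5   6  -1
 216   -0   3   6   6   6   5   6   6   7   9  42   .   .   .  43  43  43  43   .   .   .   7   5   7   5   6   6   6   4   2   1
 222   -2   3   6   6   6   6   6   6   5   .   .   .   .   .   .   .  12  11  10  10  12   5   5   6   5   4   7   6   5   1   0
 228    2   2   5   5   5   7   6   6   6   7   7   9  10   8   8   9  10   9   9   6   5   6   7   6   5   4   6   6   4   2  -1
 234    2   3   6  37  36   5  60  51  55  42  57  57  57  65  60  56  57  57  47  50  53  44  61  58  51  55  52  53  44   4  -0
 240   -0  37  63  67  62  67  70  90  94  96  91  92  87  38  91  97  97  96  95  94  96  98  97  96  97  95  97  97  88  41   0
```

View pics/c1.png

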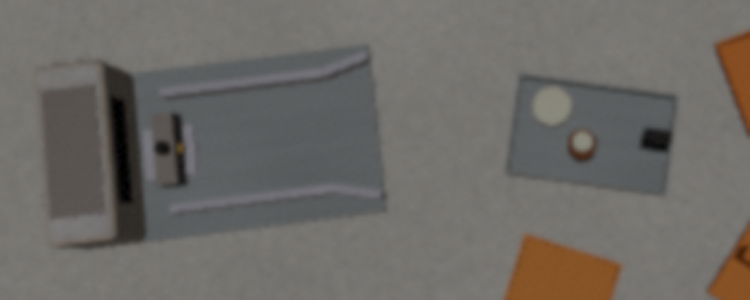

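The crop shows the grey tray at about (590,133), yawed roughly 83°, with pot, vial and grip. The dock's guides and the block at (168,148) are clear, and the dock is yawed roughly 97.5°. I'll fit the dock more tightly and check how the wrist camera is mounted.

```bash
python3 - <<'E'
from h import *
np.set_printoptions(precision=4,suppress=True)
f=np.load('top.npz');W=f['W']
x,y=W[...,0],W[...,1]; z=cv2.medianBlur(np.nan_to_num(W[...,2]).astype(np.float32),3)
th=np.deg2rad(97.4);o=np.array([.4852,.2706])
for it in range(3):
    ux=np.array([np.cos(th),np.sin(th)]);uy=np.array([-ux[1],ux[0]])
    D=np.stack([x,y],-1)-o; a=D@ux+.267; l=D@uy
    sl=[];mid=[]
    for sg in (1,-1):
        s=(a>.05)&(a<.2)&(sg*l>.047)&(sg*l<.07)&(z>.022)&(z<.036)
        k=np.polyfit(a[s],l[s],1); sl.append(k[0]); mid.append(np.polyval(k,.125)); print(sg,s.sum(),k,mid[-1],np.percentile(l[s],[3,97]))
    th+=np.arctan(np.mean(sl)); o=o+uy*np.mean(mid)
    print(np.rad2deg(th),o)
ux=np.array([np.cos(th),np.sin(th)]);uy=np.array([-ux[1],ux[0]])
D=np.stack([x,y],-1)-o; a=D@ux+.267; l=D@uy
# sill: transition; housing top extents; deck lateral
s=(np.abs(l)<.045)
for lo in np.arange(-.012,.012,.002): 
    t=s&(a>lo)&(a<lo+.002); print(round(lo,3),t.sum(),np.median(W[...,2][t]) if t.any() else None)
print("edges y",np.percentile(l[(a>.06)&(a<.2)&(z>.0035)],[.5,99.5]))
h=(z>.09)&(np.abs(l)<.08)&(a>.2)&(a<.35); print("housing a",np.percentile(a[h],[1,99]))
c=manip.get_calibration("wrist"); R=np.array(c['R']);t=np.array(c['t']).ravel()
Rt=np.array(manip.current_tcp_rot());pt=np.array(manip.current_ee_pos())
print("cam in tool",Rt.T@(-R.T@t-pt),"\n",Rt.T@R.T,"\n",Rt,c['camera_matrix'],manip.current_force())
c=manip.get_calibration("top");print(-np.array(c['R']).T@np.array(c['t']).ravel())
E
```

```text
1 151 [0.014  0.0543] 0.05607543996899676 [0.0519 0.0601]
-1 163 [ 0.0121 -0.0599] -0.058412502617083285 [-0.063  -0.0542]
98.14698744735648 [0.4864 0.2708]
1 152 [0.0007 0.059 ] 0.05909777398395189 [0.0552 0.0628]
-1 162 [-0.0009 -0.0553] -0.055390113091128436 [-0.0597 -0.0514]
98.14229459493276 [0.4845 0.2705]
1 152 [0.0008 0.0571] 0.05723231625921221 [0.0533 0.061 ]
-1 162 [-0.0008 -0.0572] -0.05725557031585353 [-0.0616 -0.0533]
98.14227824324857 [0.4845 0.2705]
-0.012 21 -0.0007538460514635919
-0.01 17 2.109562817355689e-05
-0.008 17 -0.0012236795682986415
-0.006 22 -0.0008582750242386088
-0.004 18 -0.0005856285328157166
-0.002 22 -0.0004029548756095718
0.0 20 2.8288896738658207e-05
0.002 28 0.001772761920539778
0.004 20 0.006113141987766566
0.006 18 0.005689315179011735
0.008 22 0.005451758049435134
0.01 19 0.006072735402183562
edges y [-0.2836  0.4902]
housing a [0.2365 0.2987]
cam in tool [-0.1811 -0.0002 -0.0746] 
 [[ 0.0001 -0.2897  0.9571]
 [ 1.     -0.0005 -0.0003]
 [ 0.0006  0.9571  0.2897]] 
 [[-0.      0.2521  0.9677]
 [ 0.      0.9677 -0.2521]
 [-1.      0.     -0.    ]] [[323.5534   0.     252.4033]
 [  0.     323.5534 187.5977]
 [  0.       0.       1.    ]] [-0.9993  0.8762  0.1064]
[ 0.3821 -0.1843  1.288 ]
```

```bash
cat >> h.py <<'E'
def rot(yaw_nose,nose_up=0.):
    """tool orientation with tool z = -nose, pitched nose-up (rad)"""
    n=np.array([np.cos(yaw_nose),np.sin(yaw_nose),0]); Z=np.array([0,0,1.])
    nn=np.cos(nose_up)*n+np.sin(nose_up)*Z; up=np.cos(nose_up)*Z-np.sin(nose_up)*n
    x=-up; z=-nn; y=np.cross(z,x)
    return np.column_stack([x,y,z])
E
python3 - <<'E'
from h import *
np.set_printoptions(precision=4,suppress=True)
th=np.deg2rad(98.14);ux=np.array([np.cos(th),np.sin(th)]);o=np.array([.4845,.2705])-.264*ux
print("sill0",o)
P=o+.14*ux
print(manip.inverse_kinematics([*P,.25],rot(th)),np.linalg.det(rot(th)))
manip.move_ptp([*P,.25],rot(th)); print(manip.current_time())
p,d,W=cloud("wrist"); np.savez('w1.npz',p=p,W=W,d=d); cv2.imwrite('pics/w1.png',p[:,:,::-1])
print(manip.current_time(),manip.current_ee_pos())
E
```

```text
sill0 [0.5219 0.0092]
[ 0.1972  0.2473  1.6478 -0.      1.2465  0.0552] 1.0
2.875
2.925 [0.5018 0.1485 0.2499]
```

View pics/w1.png

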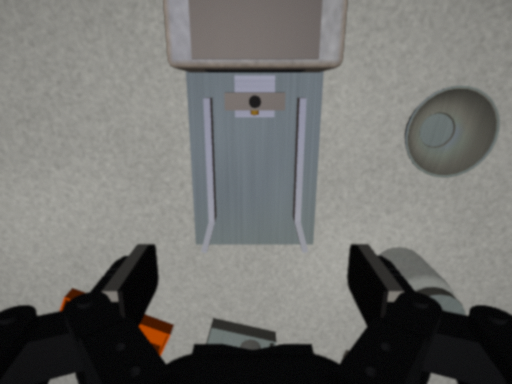

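The wrist view shows the dock square-on: sill edge at row 244, guides at columns ~209 and ~300, block at (255,102), brass pin at (255,113). The jar is at the lower right (425,275), off the path.

```bash
python3 - <<'E'
from h import *
np.set_printoptions(precision=4,suppress=True)
f=np.load('w1.npz');W=f['W']
x,y=W[...,0],W[...,1]; z=cv2.medianBlur(np.nan_to_num(W[...,2]).astype(np.float32),3)
th=np.deg2rad(98.14);o=np.array([.5219,.0092])
print("counter",np.median(z[180:220,60:150]),"deck",np.median(z[140:220,230:280]))
for it in range(3):
    ux=np.array([np.cos(th),np.sin(th)]);uy=np.array([-ux[1],ux[0]])
    D=np.stack([x,y],-1)-o; a=D@ux; l=D@uy
    sl=[];mid=[]
    for sg in (1,-1):
        s=(a>.05)&(a<.2)&(sg*l>.047)&(sg*l<.07)&(z>.026)&(z<.034)
        k=np.polyfit(a[s],l[s],1); sl.append(k[0]); mid.append(np.polyval(k,.125)); print(sg,s.sum(),k,mid[-1],np.percentile(l[s],[3,97]))
    th+=np.arctan(np.mean(sl)); o=o+uy*np.mean(mid)
    print(np.rad2deg(th),o)
ux=np.array([np.cos(th),np.sin(th)]);uy=np.array([-ux[1],ux[0]])
D=np.stack([x,y],-1)-o; a=D@ux; l=D@uy
s=(np.abs(l)<.04)&(a<.03)&(a>-.03)&(z>.003)
print("sill a",np.percentile(a[s],[.2,1,2]))
s=(np.abs(l)<.034)&(z>.039)&(z<.048)&(a>.15)&(a<.225); print("block a",np.percentile(a[s],[1,3,10,50,90]),"l",np.percentile(l[s],[1,99]))
s=(z>.09)&(np.abs(l)<.07)&(a>.2);print("housing",np.percentile(a[s],[1]))
e=(a>.05)&(a<.22)&(z>.003)&(np.abs(l)<.11); print("deck l",np.percentile(l[e],[.5,99.5]))
E
```

```text
counter 0.00037533292 deck 0.00623576
1 779 [0.0006 0.0558] 0.05584978092820424 [0.0521 0.0599]
-1 786 [ 0.0023 -0.0588] -0.05853131020001948 [-0.0625 -0.0547]
98.2257598356712 [0.5232 0.0094]
1 780 [-0.001   0.0571] 0.05700772666943437 [0.0532 0.061 ]
-1 786 [ 0.0009 -0.0575] -0.05737752886061841 [-0.0614 -0.0536]
98.22149266034305 [0.5234 0.0094]
1 780 [-0.0009  0.0573] 0.05720193398763598 [0.0534 0.0612]
-1 786 [ 0.0009 -0.0573] -0.057183320967551056 [-0.0612 -0.0534]
98.2214788878152 [0.5234 0.0094]
sill a [0.0002 0.0004 0.0008]
block a [0.1917 0.1918 0.1929 0.2018 0.2096] l [-0.0331  0.033 ]
housing [0.2345]
deck l [-0.0821  0.0821]
```

```bash
python3 - <<'E'
from h import *
np.set_printoptions(precision=4,suppress=True)
th=np.deg2rad(83.25);ux=np.array([np.cos(th),np.sin(th)])
P=np.array([.5176,-.204])+0.0*ux
manip.move_ptp([*P,.25],rot(th)); print(manip.current_time())
p,d,W=cloud("wrist"); np.savez('w2.npz',p=p,W=W,d=d); cv2.imwrite('pics/w2.png',p[:,:,::-1])
x,y=W[...,0],W[...,1]; z=cv2.medianBlur(np.nan_to_num(W[...,2]).astype(np.float32),3)
def comp(m,name):
    n,l,s,c=cv2.connectedComponentsWithStats(m.astype(np.uint8),connectivity=8)
    i=1+np.argmax(s[1:,4]); Q=np.stack([x[l==i],y[l==i]],-1); Q=Q[np.isfinite(Q).all(1)].astype(np.float32)
    print(name,len(Q),cv2.minAreaRect(Q),np.median(z[l==i]),Q.mean(0))
m=(x>.43)&(x<.6)&(y>-.32)&(y<-.1)
comp(m&(z>.007)&(z<.06),"tray")
comp(m&(z>.077)&(z<.09)&(y<-.24),"grip top")
comp(m&(z>.07)&(z<.1)&(y>-.24),"vial")
comp(m&(z>.04)&(z<.06)&(y>-.24),"pot")
E
```

```text
4.25
tray 9543 ((0.5173719525337219, -0.21163466572761536), (0.1723170280456543, 0.10019002109766006), 83.2292709350586) 0.013496533 [ 0.5193 -0.2011]
grip top 267 ((0.5108835101127625, -0.26633211970329285), (0.026938671246170998, 0.012861238792538643), 83.16862487792969) 0.08219297 [ 0.5109 -0.2654]
vial 244 ((0.5044647455215454, -0.19456452131271362), (0.017969463020563126, 0.01747109368443489), 84.02558898925781) 0.08506995 [ 0.505 -0.194]
pot 842 ((0.5425653457641602, -0.1648818850517273), (0.03638147935271263, 0.036083340644836426), 82.29984283447266) 0.050210703 [ 0.5423 -0.1648]
```

View pics/w2.png

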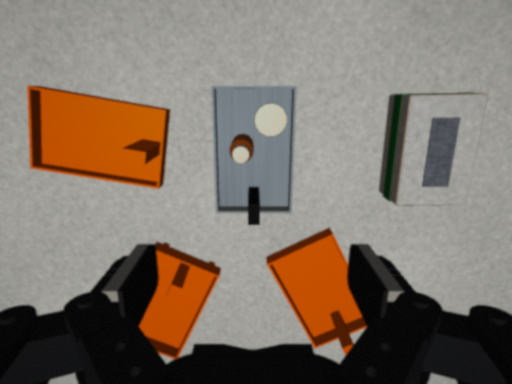

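The wrist view shows the steel tray centred at about (254,148), with the grip at (254,205) between the jaws' reach. The vial at (240,150) and pot at (271,119) are both standing. The measured grip top is at 0.082 m, as given. Next I grasp.

```bash
python3 - <<'E'
from h import *
np.set_printoptions(precision=4,suppress=True)
th=np.deg2rad(83.2); G=[.5109,-.2655]
manip.move_ptp([*G,.12],rot(th)); 
manip.set_gripper(0.55,40)
f0=np.array(manip.current_force());print("f0",f0,manip.current_time())
manip.move_l([*G,.046],max_speed=.06)
print(manip.current_force())
manip.set_gripper(0.0,40)
print("width",manip.current_grip_width(),np.array(manip.current_force())-f0,manip.current_ee_pos(),manip.current_time())
np.save('f0.npy',f0)
p,d,W=cloud("top"); np.savez('t2.npz',p=p,W=W); cv2.imwrite('pics/t2.png',p[:,:,::-1])
p,d,W=cloud("wrist"); np.savez('w3.npz',p=p,W=W); cv2.imwrite('pics/w3.png',p[:,:,::-1])
E
```

```text
f0 [ 0.5793 -0.5495 -1.053 ] 5.4
[-0.1745  0.7227 -0.3529]
width 6.082810405256988e-05 [-0.6359  0.4131  0.827 ] [ 0.5109 -0.2655  0.046 ] 7.2917
```

View pics/t2.png

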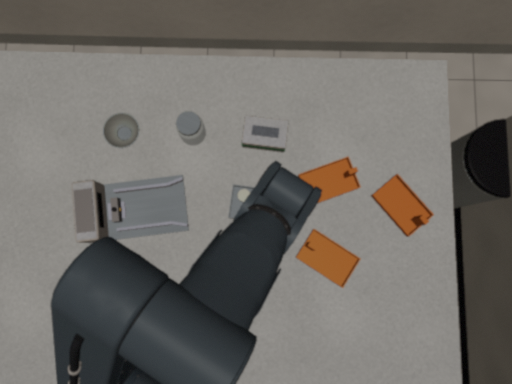

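View pics/w3.png

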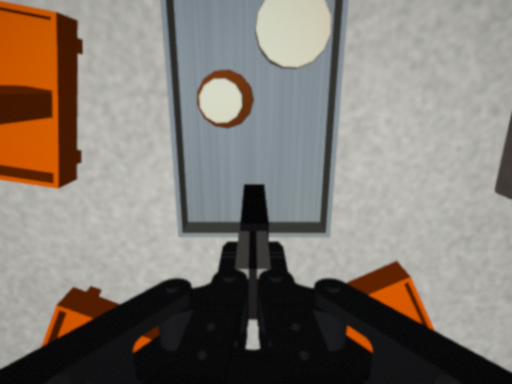

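The fingers closed fully (width 0), so the grasp missed. In w3 the grip at (254,207) stands ahead of the closed fingers. I'll measure where the tray is now.

```bash
python3 - <<'E'
from h import *
np.set_printoptions(precision=4,suppress=True)
def go(fn):
    f=np.load(fn);W=f['W'];x,y=W[...,0],W[...,1]; z=cv2.medianBlur(np.nan_to_num(W[...,2]).astype(np.float32),3)
    def comp(m,name):
        n,l,s,c=cv2.connectedComponentsWithStats(m.astype(np.uint8),connectivity=8)
        if n<2: print(name,'none');return
        i=1+np.argmax(s[1:,4]); Q=np.stack([x[l==i],y[l==i]],-1).astype(np.float32)
        print(fn,name,len(Q),cv2.minAreaRect(Q),np.median(z[l==i]))
    m=(x>.43)&(x<.6)&(y>-.32)&(y<-.1)
    comp(m&(z>.077)&(z<.09)&(y<-.22),"grip")
    comp(m&(z>.07)&(z<.1)&(y>-.22),"vial")
    comp(m&(z>.04)&(z<.06)&(y>-.24),"pot")
    comp(m&(z>.007)&(z<.06),"tray")
for f in('top.npz','w2.npz','t2.npz','w3.npz'): go(f)
f=np.load('w3.npz');
for v in (190,200,210,220,228,240,260,290,330): print(v,f['W'][v,254])
print(manip.current_ee_pos(),manip.current_tcp_rot())
E
```

```text
top.npz grip 41 ((0.5097168684005737, -0.26639384031295776), (0.02572319470345974, 0.012943675741553307), 82.72431945800781) 0.081337355
top.npz vial 34 ((0.5032510161399841, -0.19520147144794464), (0.016891956329345703, 0.014153668656945229), 0.7756044268608093) 0.08414248
top.npz pot 132 ((0.5411280989646912, -0.16552743315696716), (0.034833163022994995, 0.03531346470117569), 44.72456741333008) 0.049196333
top.npz tray 1728 ((0.5175806283950806, -0.20405903458595276), (0.16206172108650208, 0.10173821449279785), 83.24857330322266) 0.013573598
w2.npz grip 267 ((0.5108835101127625, -0.26633211970329285), (0.026938671246170998, 0.012861238792538643), 83.16862487792969) 0.08219297
w2.npz vial 244 ((0.5044647455215454, -0.19456452131271362), (0.017969463020563126, 0.01747109368443489), 84.02558898925781) 0.08506995
w2.npz pot 842 ((0.5425653457641602, -0.1648818850517273), (0.03638147935271263, 0.036083340644836426), 82.29984283447266) 0.050210703
w2.npz tray 9543 ((0.5173719525337219, -0.21163466572761536), (0.1723170280456543, 0.10019002109766006), 83.2292709350586) 0.013496533
grip no
[... 504 characters left out ...]
.01800810918211937), 53.8575553894043) 0.08528166
w3.npz pot 4380 ((0.5420536994934082, -0.16885966062545776), (0.03092776983976364, 0.03773145005106926), 83.0846176147461) 0.050277047
w3.npz tray 36722 ((0.5160859227180481, -0.22135965526103973), (0.15839514136314392, 0.10090851783752441), 82.93421173095703) 0.013503615
190 [ 0.5126 -0.2538  0.0279]
200 [ 0.5125 -0.2536  0.048 ]
210 [ 0.5125 -0.2535  0.0646]
220 [ 0.5124 -0.2536  0.0784]
228 [ 0.5122 -0.2557  0.0832]
240 [ 0.5123 -0.2544  0.0989]
260 [ 0.5121 -0.2547  0.1155]
290 [ 0.5111 -0.2634  0.1222]
330 [ 0.4972 -0.3851 -0.    ]
[ 0.5109 -0.2655  0.046 ] [[ 0.      0.993  -0.1185]
 [ 0.     -0.1185 -0.993 ]
 [-1.      0.     -0.    ]]
```

```bash
python3 - <<'E'
from h import *
p=np.load('w3.npz')['p']; b=cv2.resize(p[165:365,155:355],None,fx=3,fy=3,interpolation=cv2.INTER_CUBIC); b=np.clip(b.astype(float)*1.8,0,255).astype(np.uint8)
cv2.imwrite('pics/w3c.png',b[:,:,::-1])
print(manip.current_grip_width(),manip.current_time())
E
```

```text
-0.0013378203252125808 7.3917
```

View pics/w3c.png

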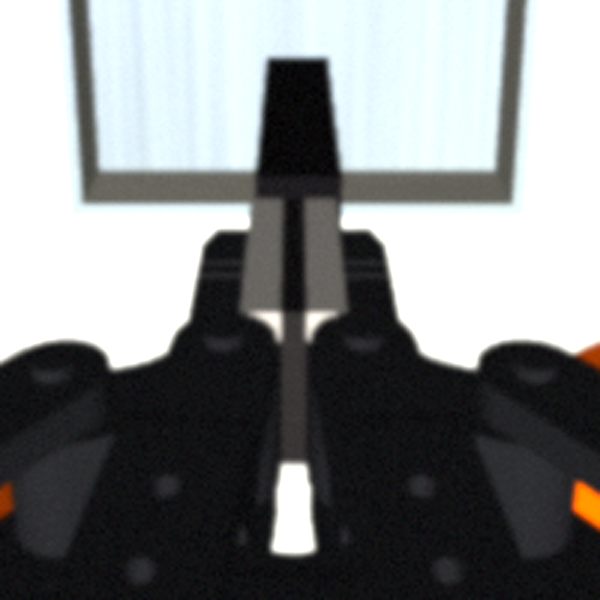

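```bash
python3 - <<'E'
from h import *
np.set_printoptions(precision=3,suppress=True,linewidth=160)
W=np.load('w3.npz')['W'];R=np.array(manip.current_tcp_rot());t=np.array(manip.current_ee_pos())
T=(W-t)@R
for v in range(180,300,8): print(v,[tuple((T[v,u]*1000).round().astype(int)) if np.isfinite(T[v,u]).all() else None for u in (225,235,240,245,254,263,268,275)])
# w2
W=np.load('w2.npz')['W'];th=np.deg2rad(83.25);R=rot(th);t=np.array([.5176,-.204,.25]);T=(W-t)@R
print('open')
for v in range(240,300,8): print(v,[tuple((T[v,u]*1000).round().astype(int)) if np.isfinite(T[v,u]).all() else None for u in (125,135,145,152,356,365,375)])
E
```

```text
180 [(np.int64(32), np.int64(-19), np.int64(-15)), (np.int64(34), np.int64(-13), np.int64(-14)), (np.int64(33), np.int64(-9), np.int64(-14)), (np.int64(33), np.int64(-6), np.int64(-14)), (np.int64(33), np.int64(0), np.int64(-15)), (np.int64(33), np.int64(7), np.int64(-15)), (np.int64(32), np.int64(10), np.int64(-15)), (np.int64(34), np.int64(15), np.int64(-14))]
188 [(np.int64(33), np.int64(-20), np.int64(-9)), (np.int64(32), np.int64(-13), np.int64(-9)), (np.int64(32), np.int64(-9), np.int64(-9)), (np.int64(22), np.int64(-6), np.int64(-12)), (np.int64(21), np.int64(0), np.int64(-12)), (np.int64(23), np.int64(6), np.int64(-12)), (np.int64(33), np.int64(10), np.int64(-9)), (np.int64(33), np.int64(15), np.int64(-9))]
196 [(np.int64(33), np.int64(-20), np.int64(-3)), (np.int64(33), np.int64(-13), np.int64(-3)), (np.int64(32), np.int64(-9), np.int64(-3)), (np.int64(5), np.int64(-5), np.int64(-12)), (np.int64(6), np.int64(0), np.int64(-12)), (np.int64(5), np.int64(6), np.int64(-12)), (np.int64(32), np.int64(10), np.int64(-3)), (np.int64(32), np.int64(15), np.int64(-3))]
204 [(np.int64(33)
[... 6248 characters left out ...]
int64(-5)), (np.int64(-81), np.int64(42), np.int64(-11))]
288 [(np.int64(-86), np.int64(-43), np.int64(-11)), (np.int64(-79), np.int64(-43), np.int64(-6)), (np.int64(-68), np.int64(-44), np.int64(2)), (np.int64(-60), np.int64(-44), np.int64(7)), (np.int64(-64), np.int64(42), np.int64(4)), (np.int64(-74), np.int64(42), np.int64(-3)), (np.int64(-83), np.int64(42), np.int64(-9))]
296 [(np.int64(-87), np.int64(-43), np.int64(-8)), (np.int64(-79), np.int64(-43), np.int64(-3)), (np.int64(-70), np.int64(-43), np.int64(4)), (np.int64(-62), np.int64(-43), np.int64(10)), (np.int64(-66), np.int64(42), np.int64(6)), (np.int64(-75), np.int64(42), np.int64(0)), (np.int64(-83), np.int64(42), np.int64(-5))]
```

The depth data shows the real fingertips about 44 mm short of the reported TCP: the shut tips sit at z≈0.09, just above the grip top at 0.082. That contradicts the stated tool frame, so I'll check it with the scene camera before going lower.

```bash
python3 - <<'E'
from h import *
np.set_printoptions(precision=3,suppress=True,linewidth=160)
p,d,W=cloud("scene"); b=cv2.resize(p[140:240,210:330],None,fx=5,fy=5,interpolation=cv2.INTER_CUBIC)
b=np.clip(b.astype(float)*1.8,0,255).astype(np.uint8)
cv2.imwrite('pics/s3.png',b[:,:,::-1])
c=manip.get_calibration("scene")
def proj(X):
    q,_=cv2.projectPoints(np.array(X,float).reshape(-1,3),cv2.Rodrigues(np.array(c['R'],float))[0],np.array(c['t'],float).reshape(3),np.array(c['camera_matrix'],float),np.array([c['k1'],0,0,0.])); return (q.reshape(-1,2)-[210,140])*5
print(proj([[.5109,-.2655,.046],[.5109,-.2655,.082],[.5109,-.2655,.09],[.5109,-.2655,.13]]))
print(manip.current_time(), manip.current_qpos())
E
```

```text
[[236.812 228.543]
 [236.305 177.728]
 [236.19  166.197]
 [235.601 107.187]]
7.4417 [-0.56   0.583  1.697 -0.     0.861 -0.441]
```

View pics/s3.png

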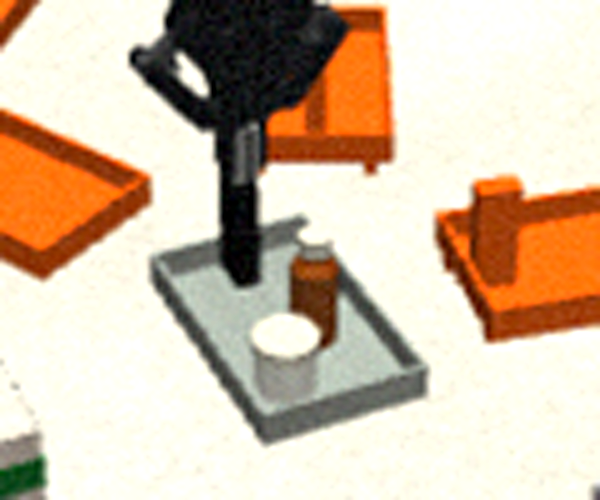

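The crop confirms it. The shut pads end at about row 178, right on top of the grip, where z=0.082 projects, and not at row 228 where the reported TCP projects. The true tips are about 44 mm behind the reported TCP. I'll back off, open, re-measure the tips, and go lower while watching force.

```bash
python3 - <<'E'
from h import *
np.set_printoptions(precision=4,suppress=True)
th=np.deg2rad(83.2); G=[.511,-.2655]
manip.move_l([*G,.07],max_speed=.06)
manip.set_gripper(0.5,40)
f0=np.array(manip.current_force())
p,d,W=cloud("wrist");cv2.imwrite('pics/w4.png',p[:,:,::-1])
R=np.array(manip.current_tcp_rot());t=np.array(manip.current_ee_pos());T=(W-t)@R
for lo,hi in((-.05,-.012),(.012,.05)):
    s=(T[...,1]>lo)&(T[...,1]<hi)&(np.abs(T[...,2])<.016)&(T[...,0]<-.02)
    print("tip x",np.percentile(T[...,0][s],[95,99,100]),"inner y",np.percentile(T[...,1][s],[1,99]),"z",np.percentile(T[...,2][s],[1,99]))
ok=True
for z in (.045,.025,.012,.003):
    manip.move_l([*G,z],max_speed=.05); f=np.array(manip.current_force())-f0; print(z,f,manip.current_ee_pos())
    if abs(f[2])>5: ok=False;break
p,d,W=cloud("wrist");cv2.imwrite('pics/w5.png',p[:,:,::-1])
np.save('f0.npy',f0);print(manip.current_time())
E
```

```text
tip x [-0.056  -0.0464 -0.0394] inner y [-0.0499 -0.0128] z [-0.0157  0.0109]
tip x [-0.0567 -0.0465 -0.0408] inner y [0.0159 0.0498] z [-0.0157  0.011 ]
0.045 [ 1.638   0.0599 -0.4221] [ 0.511  -0.2655  0.0449]
0.025 [ 0.6508 -0.7543  1.0235] [ 0.511  -0.2655  0.0248]
0.012 [ 1.1224 -0.0271  1.4007] [ 0.5108 -0.2654  0.0116]
0.003 [ 1.3406 -0.6882  0.163 ] [ 0.5108 -0.2654  0.0026]
10.5167
```

View pics/w5.png

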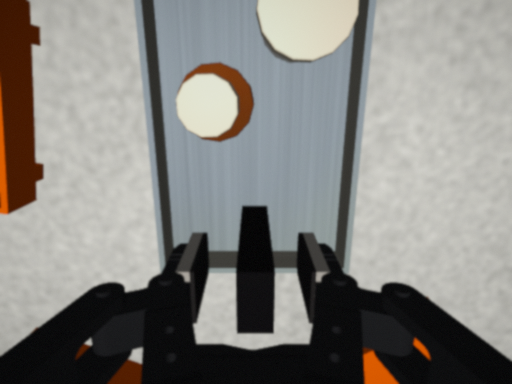

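The grip at (255,270) now stands midway between the open pads at columns 203 and 305. Now I close.

```bash
python3 - <<'E'
from h import *
np.set_printoptions(precision=4,suppress=True)
f0=np.load('f0.npy')
manip.set_gripper(0.0,40)
print("width",manip.current_grip_width()*85,np.array(manip.current_force())-f0,manip.current_ee_pos(),manip.current_time())
p,d,W=cloud("wrist");np.savez('w6.npz',p=p,W=W);cv2.imwrite('pics/w6.png',p[:,:,::-1])
p,d,W=cloud("top");np.savez('t6.npz',p=p,W=W)
E
```

```text
width 13.512161724810285 [ 1.4349 -0.0962  1.833 ] [ 0.5112 -0.2656  0.0032] 10.875
```

View pics/w6.png

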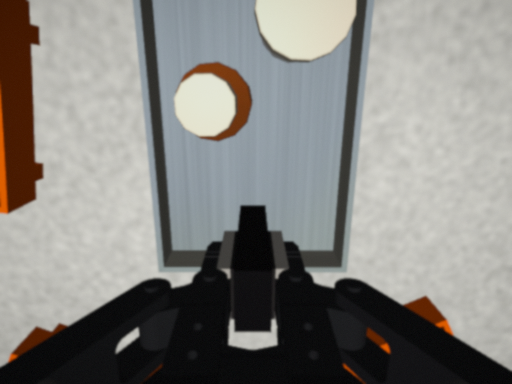

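Gripped: 13.5 mm between the pads. Next I slide to just before the sill and line up.

```bash
cat >> h.py <<'E'
TH=np.deg2rad(98.22); O=np.array([.5234,.0094]); H=.003
def tray_pose(xt,zt=0.,phi_deg=0.,lat=0.,th=None):
    """TCP pose with tray tail-bottom at dock x=xt (m), height zt, nose up phi, lateral lat"""
    th=TH if th is None else th
    ux=np.array([np.cos(TH),np.sin(TH)]);uy=np.array([-ux[1],ux[0]])
    f=np.deg2rad(phi_deg); rx,rz=.018,H
    a=xt+rx*np.cos(f)-rz*np.sin(f); z=zt+rx*np.sin(f)+rz*np.cos(f)
    P=O+a*ux+lat*uy
    return [P[0],P[1],z],rot(th,f)
def F():
    f=np.array(manip.current_force())-np.load('f0.npy')
    ux=np.array([np.cos(TH),np.sin(TH)]);return np.array([f[:2]@ux,f[:2]@[-ux[1],ux[0]],f[2]])
E
python3 - <<'E'
from h import *
np.set_printoptions(precision=4,suppress=True)
manip.move_l(*tray_pose(-.180),max_speed=.06)
print(F(),manip.current_ee_pos(),tray_pose(-.18)[0],manip.current_time())
p,d,W=cloud("top");np.savez('t7.npz',p=p,W=W);cv2.imwrite('pics/t7.png',p[:,:,::-1])
p,d,W=cloud("wrist");np.savez('w7.npz',p=p,W=W);cv2.imwrite('pics/w7.png',p[:,:,::-1])
p,d,W=cloud("scene");np.savez('s7.npz',p=p,W=W);cv2.imwrite('pics/s7.png',cv2.resize(p[180:370,200:450],None,fx=3,fy=3)[:,:,::-1])
E
```

```text
[-3.9109  0.5347  5.8209] [ 0.5467 -0.1506  0.0032] [np.float64(0.546561856378708), np.float64(-0.15093567416234013), np.float64(0.003)] 13.125
```

View pics/s7.png

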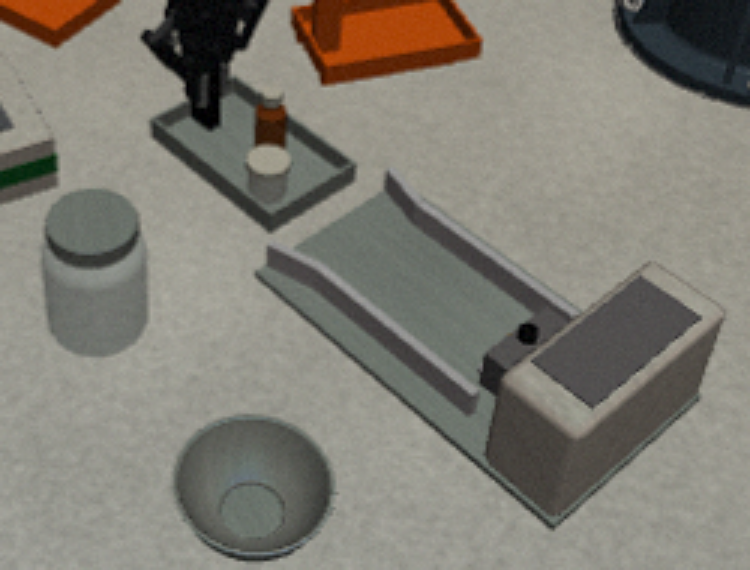

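View pics/w7.png

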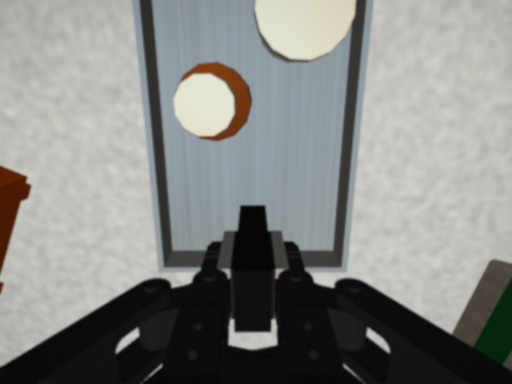

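View pics/t7.png

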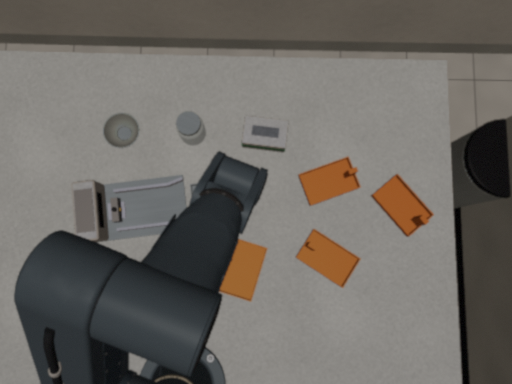

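The scene view shows the tray lined up before the sill, with vial and pot upright. The jar and bowl are clear of the path. I'll check tray-to-guide alignment within this one camera.

```bash
python3 - <<'E'
from h import *
np.set_printoptions(precision=4,suppress=True)
ux=np.array([np.cos(TH),np.sin(TH)]);uy=np.array([-ux[1],ux[0]])
f=np.load('s7.npz');W=f['W']
D=W[...,:2]-O; a=D@ux; l=D@uy; z=cv2.medianBlur(np.nan_to_num(W[...,2]).astype(np.float32),3)
m=[]
for sg in (1,-1):
    s=(a>.05)&(a<.2)&(sg*l>.045)&(sg*l<.07)&(z>.0265)&(z<.034)
    k=np.polyfit(a[s],l[s],1); m.append((k[0],np.polyval(k,.125)));print("guide",sg,s.sum(),k[0],np.polyval(k,.125))
# rim tops of tray
for sg in (1,-1):
    s=(a>-.16)&(a<-.03)&(sg*l>.043)&(sg*l<.056)&(z>.027)&(z<.036)
    if s.sum()>5:
        k=np.polyfit(a[s],l[s],1); print("rim",sg,s.sum(),k[0],np.polyval(k,-.1))
s=(a>-.05)&(a<0)&(np.abs(l)<.04)&(z>.02)&(z<.036);print("nose rim a",np.percentile(a[s],[50,98]))
s=(a>-.19)&(a<-.01)&(np.abs(l)<.07)&(z>.006)&(z<.045)
n,lab,st,c=cv2.connectedComponentsWithStats(s.astype(np.uint8));i=1+np.argmax(st[1:,4])
Q=np.stack([a[lab==i],l[lab==i]],-1).astype(np.float32);print(cv2.minAreaRect(Q))
E
```

```text
guide 1 214 -0.0026941098492953785 0.05726484759963079
guide -1 244 0.0010676772227751802 -0.05759054325580115
rim 1 63 0.0036371430100044437 0.04904498277161842
rim -1 89 0.002047508875033429 -0.04759307537050357
nose rim a [-0.0198 -0.0171]
((-0.0980713739991188, 0.0012760907411575317), (0.16298836469650269, 0.10522857308387756), 0.47438859939575195)
```

```bash
cat >> h.py <<'E'
def LL(*a,v=.02,**k):
    P,R=tray_pose(*a,lat=-.0007,th=TH-np.deg2rad(.1),**k); manip.move_l(P,R,max_speed=v)
E
python3 - <<'E'
from h import *
np.set_printoptions(precision=3,suppress=True)
print(manip.current_time())
for ph in (.5,1,1.5,2,2.5,3,3.5,4,4.3):
    d=np.linalg.norm(np.array(tray_pose(-.18,.0003,ph,lat=-.0007)[0])-np.array(manip.current_ee_pos()))
    LL(-.18,.0003,ph,v=max(d,1e-4)/.25); print(ph,round(manip.current_time(),3),F())
p,d,W=cloud("scene");cv2.imwrite('pics/s8.png',cv2.resize(p[180:370,200:450],None,fx=3,fy=3)[:,:,::-1])
E
```

```text
13.275
0.5 13.7 [1.316 1.843 4.509]
1 13.95 [3.566 0.539 2.93 ]
1.5 14.2 [ 1.893  0.026 -1.362]
2 14.45 [ 0.106 -3.189 -3.429]
2.5 14.7 [ 0.186 -0.776 -4.132]
3 14.95 [ 0.162 -0.276 -4.099]
3.5 15.2 [-0.241 -1.427 -5.901]
4 15.45 [-0.61  -0.997 -5.363]
4.3 15.7 [ 0.017 -1.026 -5.619]
```

View pics/s8.png

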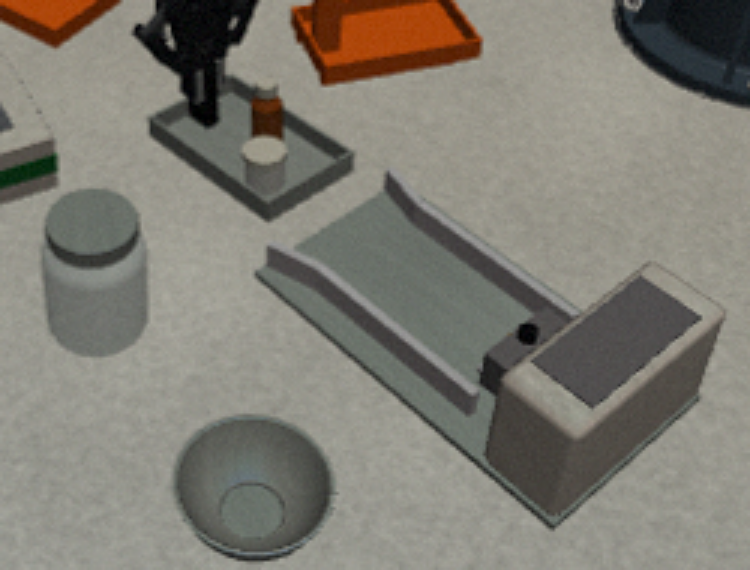

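Nose is up 4.3°, vial and pot upright. Next I cross the sill.

```bash
python3 - <<'E'
from h import *
np.set_printoptions(precision=3,suppress=True)
for xt,zt in ((-.15,-.0002),(-.12,-.0002),(-.09,-.0002),(-.07,.001),(-.05,.0024)):
    LL(xt,zt,4.3,v=.04); f=F(); print(xt,round(manip.current_time(),3),f)
    if abs(f[0])>8 or abs(f[1])>8: print("STOP");break
p,d,W=cloud("scene");cv2.imwrite('pics/s9.png',cv2.resize(p[180:370,200:450],None,fx=3,fy=3)[:,:,::-1])
E
```

```text
-0.15 16.65 [ 2.651 -0.44  -2.262]
-0.12 17.55 [ 1.205 -1.36  -3.204]
-0.09 18.45 [-5.05  -1.352  7.09 ]
-0.07 19.1 [-4.165 -0.641  7.74 ]
-0.05 19.75 [-1.601 -1.504  7.715]
```

View pics/s9.png

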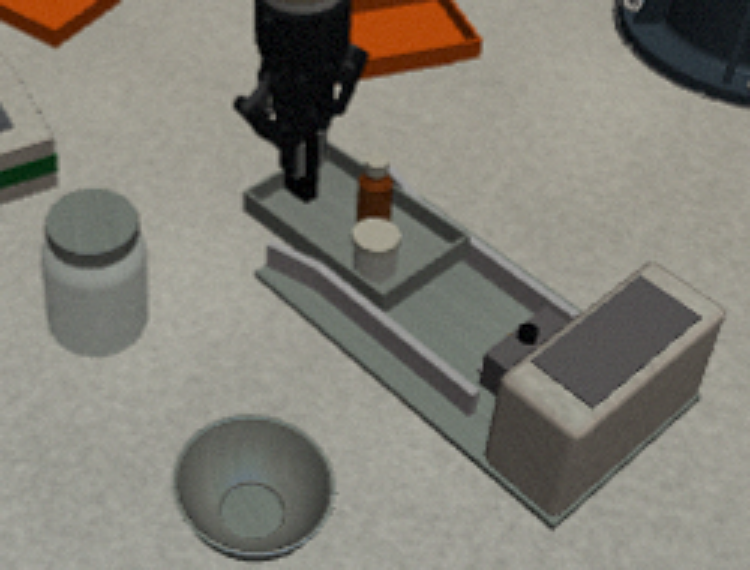

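The tray is over the sill and between the guides, loads upright, forces modest. Next I level it gently.

```bash
python3 - <<'E'
from h import *
np.set_printoptions(precision=3,suppress=True)
for ph in (4,3.5,3,2.5,2,1.5,1,.5,0):
    zt=.0063-.05*np.tan(np.deg2rad(ph))
    d=np.linalg.norm(np.array(tray_pose(-.05,zt,ph,lat=-.0007)[0])-np.array(manip.current_ee_pos()))
    LL(-.05,zt,ph,v=max(d,1e-4)/.25); print(ph,round(manip.current_time(),3),F())
for xt in (-.03,-.01):
    LL(xt,.0063,0,v=.03); print(xt,round(manip.current_time(),3),F(),manip.current_ee_pos())
p,d,W=cloud("scene");np.savez('s10.npz',W=W);cv2.imwrite('pics/s10.png',cv2.resize(p[180:370,200:450],None,fx=3,fy=3)[:,:,::-1])
D=W[...,:2]-O;ux=np.array([np.cos(TH),np.sin(TH)]);uy=np.array([-ux[1],ux[0]]);a=D@ux;l=D@uy;z=W[...,2]
for sg in (1,-1):
    s=(a>.02)&(a<.14)&(sg*l>.040)&(sg*l<.0525)&(z>.034)&(z<.043)
    if s.sum()>5: k=np.polyfit(a[s],l[s],1);print('rim',sg,s.sum(),k[0],np.polyval(k,.07))
E
```

```text
4 20.05 [-2.15  -2.869  5.339]
3.5 20.3 [-1.31  -2.345  7.391]
3 20.55 [-1.964 -3.079  6.718]
2.5 20.8 [-2.    -2.11   7.107]
2 21.05 [-2.326 -2.097  7.266]
1.5 21.3 [-2.751 -3.081  8.391]
1 21.55 [-3.899 -1.616  7.237]
0.5 21.8 [-5.482 -2.82   5.278]
0 22.05 [-4.719 -2.188  5.811]
-0.03 22.867 [-2.168 -2.071  4.055] [ 0.526 -0.002  0.009]
-0.01 23.683 [-2.828 -1.304  4.103] [0.523 0.018 0.009]
rim 1 72 -0.003968886509795234 0.04816518025351576
rim -1 97 0.0046045459129352715 -0.048392577558346306
```

View pics/s10.png

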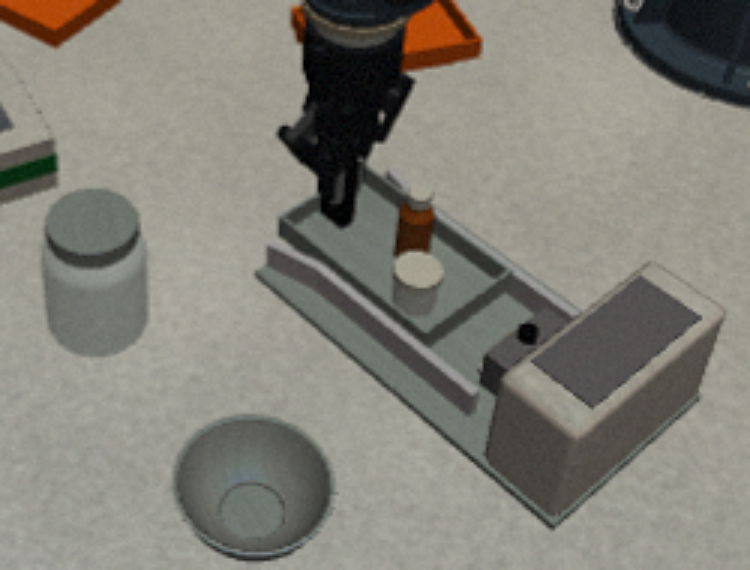

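The tray is centred between the guides, with the nose near dock x≈0.15. Next I creep and feel for the stop.

```bash
python3 - <<'E'
from h import *
np.set_printoptions(precision=3,suppress=True)
LL(.012,.0062,0,v=.03)
manip.dwell(.2)
def Fa(n=4):
    r=[]
    for _ in range(n): r.append(F()); manip.dwell(.02)
    return np.mean(r,0)
b=Fa(6);print("base",b,manip.current_time())
xt=.012;log=[]
while xt<.046:
    xt+=.0005 if xt>.017 else .001
    LL(xt,.0062,0,v=.01); f=F()
    if f[0]<b[0]-3: f=Fa(3)
    log.append((round(xt*1e3,1),f.round(1).tolist()))
    if f[0]<b[0]-6 or abs(f[1])>12: break
print(*log[-16:],sep="\n");print(manip.current_ee_pos(),tray_pose(xt,.0062,lat=-.0007)[0],manip.current_time())
p,d,W=cloud("scene");np.savez('s11.npz',W=W);cv2.imwrite('pics/s11.png',cv2.resize(p[180:370,200:450],None,fx=3,fy=3)[:,:,::-1])
E
```

```text
base [-2.56  -1.44   6.002] 24.9167
(26.0, [-4.9, -1.5, 6.0])
(26.5, [-5.4, -1.0, 5.9])
(27.0, [-5.0, -0.9, 6.5])
(27.5, [-5.5, -1.5, 6.0])
(28.0, [-5.4, -1.1, 6.2])
(28.5, [-5.0, -0.4, 6.1])
(29.0, [-5.7, -1.0, 6.5])
(29.5, [-4.9, -1.0, 6.0])
(30.0, [-5.6, -1.3, 5.7])
(30.5, [-5.4, -2.3, 6.2])
(31.0, [-6.1, -1.2, 6.1])
(31.5, [-5.8, -1.2, 6.0])
(32.0, [-6.4, -1.1, 6.3])
(32.5, [-6.6, -1.3, 6.3])
(33.0, [-5.3, -1.3, 6.0])
(33.5, [-9.2, -1.2, 6.2])
[0.517 0.06  0.009] [np.float64(0.5167296257309271), np.float64(0.060470990856948244), np.float64(0.0092)] 35.1167
```

View pics/s11.png

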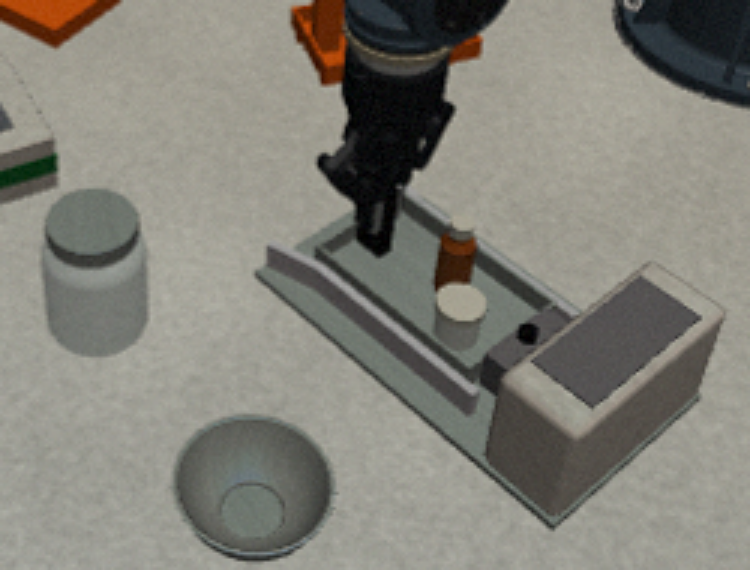

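The stop was felt at nose x≈0.193; the camera put the face at 0.192. I'll add slightly more press, release, retract and look.

```bash
python3 - <<'E'
from h import *
np.set_printoptions(precision=3,suppress=True)
def Fa(n=4):
    r=[]
    for _ in range(n): r.append(F()); manip.dwell(.02)
    return np.mean(r,0)
xt=.0335;print(Fa())
for _ in range(4):
    xt+=.00025; LL(xt,.0062,0,v=.005); f=Fa(); print(xt,f)
    if f[0]<-12: break
p0=np.array(manip.current_ee_pos()); R=np.array(manip.current_tcp_rot())
manip.set_gripper(0.3,40); print("open",Fa(),manip.current_grip_width(),manip.current_time())
P,Rr=tray_pose(xt,.0062,0,lat=-.0007)
manip.move_l([P[0],P[1],.03],max_speed=.03); print(Fa())
manip.move_l([P[0],P[1],.14],max_speed=.1); print(manip.current_time(),F())
p,d,W=cloud("wrist");np.savez('w12.npz',p=p,W=W);cv2.imwrite('pics/w12.png',p[:,:,::-1])
p,d,W=cloud("scene");np.savez('s12.npz',W=W);cv2.imwrite('pics/s12.png',cv2.resize(p[180:370,200:450],None,fx=3,fy=3)[:,:,::-1])
E
```

```text
[-9.103 -1.459  6.255]
0.03375 [-11.492  -1.831   6.066]
0.034 [-13.335  -1.453   6.337]
open [-0.115 -1.251  0.808] 0.293006232471129 36.2083
[-0.099 -1.431  0.749]
38.3667 [-0.679 -1.133 -0.035]
```

View pics/w12.png

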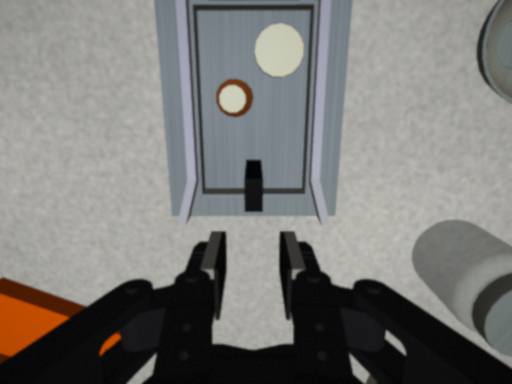

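View pics/s12.png

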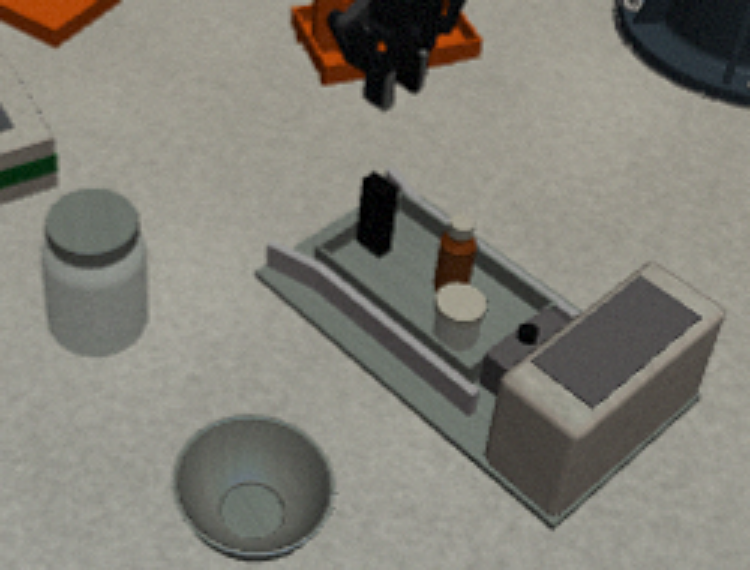

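The tray is free and standing between the guides; the vial at (234,98) and pot at (279,49) in w12 are upright. One closer look at the nose/stop joint before signing off.

```bash
python3 - <<'E'
from h import *
np.set_printoptions(precision=4,suppress=True)
ux=np.array([np.cos(TH),np.sin(TH)]);uy=np.array([-ux[1],ux[0]])
P=O+.215*ux
manip.move_l([*(O+.052*ux),.24],max_speed=.15)
manip.move_l([*P,.24],max_speed=.15)
p,d,W=cloud("wrist");cv2.imwrite('pics/w13.png',p[:,:,::-1]);cv2.imwrite('pics/w13c.png',cv2.resize(p[60:260,150:360],None,fx=3,fy=3,interpolation=cv2.INTER_CUBIC)[:,:,::-1])
D=W[...,:2]-O;a=D@ux;l=D@uy;z=W[...,2]
s=(np.abs(l)<.03)&(z>.0405)&(z<.048)&(a>.18)&(a<.22);print("block front",np.percentile(a[s],[1,3,10]))
s=(np.abs(l)<.03)&(z>.033)&(z<.0405)&(a>.16)&(a<.2);print("nose rim",np.percentile(a[s],[50,90,97,99]))
print(manip.current_time())
E
```

```text
block front [0.1923 0.1924 0.1937]
nose rim [0.1894 0.1898 0.1899 0.19  ]
40.5667
```

View pics/w13c.png

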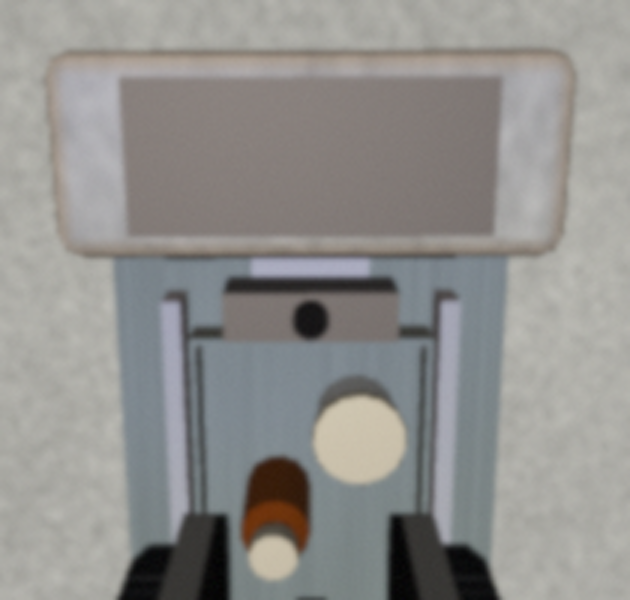

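```bash
python3 - <<'E'
from h import *
np.set_printoptions(precision=4,suppress=True)
ux=np.array([np.cos(TH),np.sin(TH)]);uy=np.array([-ux[1],ux[0]])
manip.move_l([*(O+.11*ux),.25],max_speed=.15)
p,d,W=cloud("wrist");cv2.imwrite('pics/w14.png',cv2.resize(p[40:160,190:330],None,fx=5,fy=5,interpolation=cv2.INTER_CUBIC)[:,:,::-1])
D=W[...,:2]-O;a=D@ux;l=D@uy;z=W[...,2]
s=(np.abs(l)<.033)&(z>.0415)&(z<.048)&(a>.18)&(a<.22);print("block front",np.percentile(a[s],[1,3,10]))
s=(np.abs(l)<.033)&(z>.033)&(z<.0405)&(a>.16)&(a<.2);print("nose rim mid",np.percentile(a[s],[50,90,97,99]))
s=(np.abs(l)>.037)&(np.abs(l)<.047)&(z>.033)&(z<.0405)&(a>.16)&(a<.2);print("nose rim side",np.percentile(a[s],[50,90,97,99]))
print(manip.current_time())
E
```

```text
block front [0.1922 0.1923 0.1934]
nose rim mid [0.1902 0.1913 0.1914 0.1914]
nose rim side [0.1892 0.1914 0.1914 0.1914]
41.4667
```

View pics/w14.png

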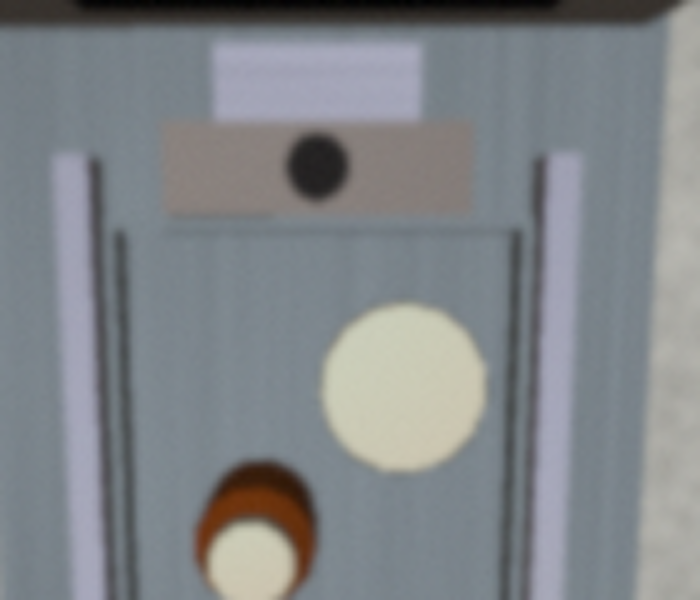

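The pin isn't visible and the joint is closed to within about 1 px (1.2 mm). There is time for one finer look.

```bash
python3 - <<'E'
from h import *
np.set_printoptions(precision=4,suppress=True)
ux=np.array([np.cos(TH),np.sin(TH)]);uy=np.array([-ux[1],ux[0]])
manip.move_l([*(O+.105*ux),.09],max_speed=.12)
p,d,W=cloud("wrist");cv2.imwrite('pics/w15.png',p[:,:,::-1]);cv2.imwrite('pics/w15c.png',cv2.resize(p[0:110,170:340],None,fx=4,fy=4,interpolation=cv2.INTER_CUBIC)[:,:,::-1])
D=W[...,:2]-O;a=D@ux;l=D@uy;z=W[...,2]
for lo in(-.03,-.015,0,.015):
    s=(l>lo)&(l<lo+.015)&(a>.18)&(a<.22)
    b=s&(z>.0415)&(z<.047);n=s&(z>.035)&(z<.0395)
    print(lo,np.percentile(a[b],[1,5]) if b.any() else None,np.percentile(a[n],[95,99]) if n.any() else None)
g=(np.abs(l)<.03)&(a>.186)&(a<.196)&(z<.03);print("deep px in gap",g.sum())
print(manip.current_time())
E
```

```text
-0.03 [0.1917 0.1923] [0.1915 0.1915]
-0.015 [0.1917 0.1923] [0.1915 0.1915]
0 [0.1918 0.1924] [0.1915 0.1915]
0.015 [0.1918 0.1925] [0.1915 0.1915]
deep px in gap 327
43.0
```

View pics/w15c.png

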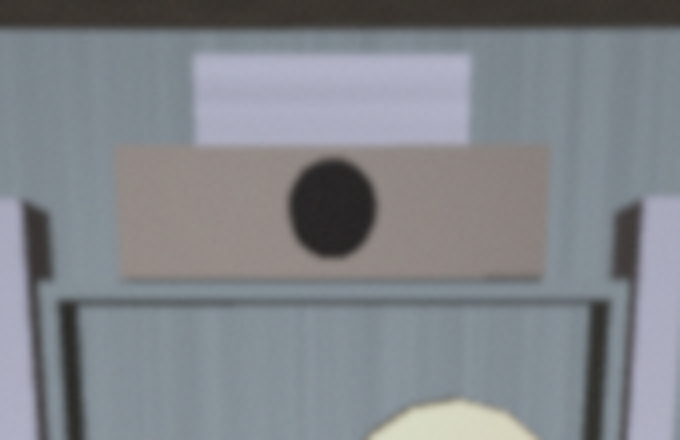

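The block edge and the tray's front wall meet with no visible gap (0.1917 vs 0.1915), even across the full width. The pin is hidden, and the reading is unchanged over the last few seconds. I'll raise clear and hand in.

```bash
python3 - <<'E'
from h import *
ux=np.array([np.cos(TH),np.sin(TH)])
manip.move_l([*(O+.105*ux),.22],max_speed=.12)
p,d,W=cloud("scene");cv2.imwrite('pics/s16.png',p[:,:,::-1])
print(manip.current_time()); manip.sign_off()
E
```

```text
44.2833
the job is handed in; nothing more can be done
```

View pics/s16.png

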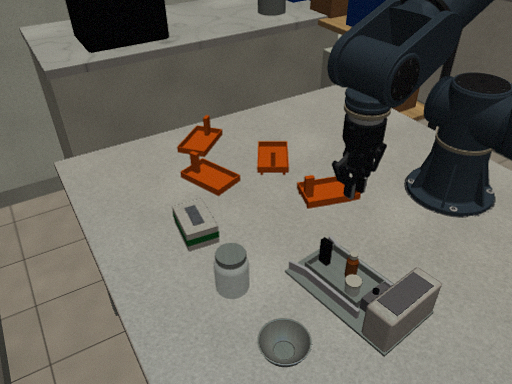

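The steel tray is docked and pressed home against the stop block, and I handed the job in at 44.3 s of the 67 s allowed.

I slid the tray to the dock, tipped the nose up 4.3° over about 2.4 s to cross the sill, and levelled it on the deck. Then I crept forward in 0.5 mm steps until I felt the stop. The nose met it at about dock x = 193 mm; the camera had put the face at 192 mm. I pressed to roughly 8 N above the sliding drag (13 N in total at the wrist), then let go and retracted.

**Last checks:**
- **Seating:** The nose reads 191.5 mm against a block face at 191.7–192.4 mm, a gap of under 1 mm, which is at the limit of the picture. The reading did not change over the last few seconds.
- **Pin:** It cannot be seen, so the evidence that it is held in is the closed gap and the felt contact.
- **Load and surroundings:** The vial and pot are upright in the tray. The carton, jar, bowl and orange trays look untouched, and the gripper is clear of everything.

**What disagreed or failed:**
- **Fingertip position:** The shut fingertips are about 44 mm short of the reported TCP, contrary to the description. My first grasp therefore closed on air just above the grip, and nothing moved. I confirmed this with two cameras, went lower and gripped properly, with 13.5 mm measured across the pads.
- **Downward pressing:** While sliding and crossing the sill, the tool pressed the tray down by about 4 to 8 N. In the tipped position before the sill, the hand carried most of the tray's weight.
- **Dock position:** The top camera and the wrist camera disagreed by about 1.4 mm sideways. I used the wrist camera's value, and the scene camera agreed with it.

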